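# Release the bench shaker's transport lock

## Robot

A 6-joint arm with a two-finger parallel gripper is mounted at the origin on a cart in front of the work surface, level with it; the furniture and walls round the work are solid. World frame = base frame: x ahead of the robot, y to its left, z up, the work surface at z = 0. Lengths are in mm, angles in rad, forces in N, time in s.
With the tool pointing down it reaches from about 350 to 875 mm from the base axis. Payload 4.2 kg.
Tool frame: the origin (TCP) lies midway between the tips of the shut fingers; the grasp point (between the pads) lies 19 mm behind it (arm.tcp_to_grasp is the distance from the TCP to the grasp point, in mm); z points along the fingers, y is the line along which they close (so a half turn about z gives the same grasp; the last joint's range is limited). The gripper opens to 85 mm and grips with 20 to 120 N. Pads are 22 mm wide; open, the fingers measure 114 mm over their backs; the gripper's body (76 mm by 85 mm) begins 54 mm behind the grasp point. The pads swing forward as they close: fully open they stand 13 mm farther back than shut.
Start: joints at [1.517, 0.385, 0.008, 0, -1.194, -0.259], TCP at [192.295, 594.661, 231.312] pointing down, gripper open.
Joint ranges: [-3.14, 3.14], [-1.21, 2.06], [-1.07, 1.41], [-3.16, 2.05], [-2.99, -0.16], [-3.1, 3.1]. Speed limits (rad/s): [2.79, 2.79, 3.14, 3.14, 3.14, 3.14].

## Interface

Orientations are given as a unit quaternion [x, y, z, w].
In Python, from bench import arm gives the robot as it stands.
- The arm moves only by the tool arm_command, never from a script. Its argument "rows" is a list of rows, each a list of 2 entries, a list of its own where there are three numbers: the shift along the tool's x, y, z as a fraction of full scale, then the turn, a rotation vector about the tool's x, y, z as a fraction of full scale. In form: [[[x, y, z], [wx, wy, wz]], ...]. A call has 1 to 5 rows; each row is the pose to reach, as a shift and turn from the pose commanded when the call began, along the tool's axes at that moment, turning the shorter way round; what a row does not reach only later rows make up. Full scale, the value 1, is 0.25 m for a shift and 180 degrees for a turn. A row lasts 1/10 s, in which the tool goes at most 50 mm and 8.59 degrees, less where a joint would pass 70% of its speed; a pose out of reach is approached as far as the arm can. A call with a number of a shift or a turn outside -1 to 1 is refused whole. A call with a gripper value outside its range is refused whole. "grip" is the opening, from 0 (shut) to 1 (fully open), set as the call begins (left out, the last holds). The fingers move at their own pace and stop on an object; the grip force is fixed at half the most. Time passes only in rows, so rows that repeat a pose let the fingers close. It gives the time, the measured TCP pose, the force, the opening and the grip force at its end, in the units of the state.
- arm.read_state(): the state, without advancing time (a new reading comes with each control period).
- arm.get_image(name): name is "scene" or "top"; returns (picture, depth): 400x640x3 uint8, blue, green, red; 400x640 float32, mm along the optical axis (not along the pixel's ray), 0 where there is no reading.
- arm.camera_info(name): a dict with "fx", "fy", "cx", "cy" (pixels), "extrinsics" (4x4, takes a point from camera to world coordinates). Camera axes: x right, y down, z forward; pixel columns grow to the right and rows downward; lengths in mm; the calibration is good to about 2 mm. A picture is of the moment at which its call begins. camera_info takes no time and is no camera call.
- arm.job_done(): hands the job in; it is judged then, once.
Trained networks look in the newest picture that a camera, given by its name, has taken for a name from the list of things; names that differ only in an ending like _2 or _b are one class to them, and where a whole thing is asked for, a point or a joint stands for the part that bears it (a point fixed in the world has none). Each returns a list of dicts, best first, with "score" (0 to 1); they miss things now and then, are a little off and sometimes report something else, mostly with a low value. They report only what shows in the picture. A call takes as long as a camera call.
- arm.spot_in(camera, query): "position" ([column, row] in pixels, amid what is visible of it).
The state is a dict: "clock": time; "joints": joint angles; "joint_vel": joint speeds; "joint_efforts": joint torques, N m; "position": TCP position; "ee_rot": TCP orientation; "contact_force": force on the tool from outside, world axes, zero at the start; "wrist_torque": the same for the moment, N m; "gripper_width": finger opening in mm; "grasp_force": force on a finger pad.
Only numpy, scipy, OpenCV 4.12 (cv2) and the standard library are available. Lean on these libraries where they do the work, as an engineer would, in place of code of your own. Each camera call takes 0.05 s, during which the arm holds its last target. There are 200 camera calls.

## Task

Make the bench shaker ready to run. First slide its transport-lock grip fully home against the end stop, the way that draws the bolt out of the platform's forked catch; then pull the round transport bar level, straight forward out of its two sprung clips and lay it flat in the steel tray (set it down, do not drop it). Leave the other things on the worktop, and the rack on the shaker, where they are.

Things in the scene. Friction and masses are not known exactly. Their poses are not given: they have to be found in the camera images.
- shaker: White bench shaker, housing 185 x 240 mm, deck 55 mm high, fixed to the worktop. Origin: centre of its underside on the worktop. Its +x points to its rear (away from the robot at yaw 0), +y to its left, z up; forward is its -x. On its frame: the bar in its clips has its axis at x = -72 mm, z = 98 mm, along y; the lock slide runs along y at x = -12 mm; the platform lies at the rear (x 26 to 88 mm, up to 75 mm high) and carries a low black cuvette rack (top 96 mm high).
- lock_slide (a joint): Position of the transport-lock slide along the shaker's +y, m. 0: bolt fully in the forked catch (at the -y end); 0.09: bolt fully drawn, carriage against the end stop block at the +y end. It has about 3 N of friction, no spring, and stays where it is left.
- lock_grip (a point): Centre for gripping of the black upright grip on the steel slide carriage: 30 mm along the shaker's x, 18 mm along its y (the sliding direction), its top 16 mm above this point, the carriage's top (36 x 60 mm) 30 mm below it. Moves with the slide; its axes are those of the shaker.
- transport_bar: Loose steel round bar, 22 mm diameter, 140 mm long, with a 34 mm square, 12 mm thick grey cap at each end, about 0.15 kg. Origin: its centre, on its axis; y along the bar. It starts in two sprung steel C-clips that open forward (shaker's -x), 14 mm wide, 48 mm either side of its middle, reaching about 16 mm above and below its axis; between them it is bare for 82 mm, with 43 mm free below its axis. About 10 to 15 N straight forward pulls it out, it is free after 20 mm.
- tray: Square steel instrument tray, 190 x 190 mm outside, 18 mm high, walls and floor 3 mm, fixed to the worktop, to the left or the right of the shaker. Origin: centre of its underside. The bar lying flat in it on its caps has its axis 20 mm above the worktop.
- cuvette_rack: Bystander: black cuvette rack 28 x 104 x 26 mm, loose on the shaker's platform. Origin: centre of its underside.
- tip_box: Bystander: blue pipette tip box 84 x 120 x 70 mm, on the other side of the shaker from the tray. Origin: centre of its underside.
- bottle_a: Bystander: reagent bottle 42 mm wide, 88 mm high, behind on the left. Origin: centre of its underside.
- strip_vial: Bystander: vial 37 mm wide, 66 mm high, behind on the left. Origin: centre of its underside.
- bottle_e: Bystander: small bottle 34 mm wide, 62 mm high, behind on the left. Origin: centre of its underside.
- bottle_c: Bystander: small bottle 34 mm wide, 62 mm high, behind on the right. Origin: centre of its underside.
- timer: Bystander: flat bench timer 64 x 66 x 19 mm, in front of the shaker. Origin: centre of its underside.
- pen_2: Bystander: pen 145 mm long, 11 mm thick, lying in front of the shaker. Origin: centre of its underside.

How it is judged (in metres and radians):
On the way, in this order (a step that is already met when the one before it is completed fails the run):
1. the lock slide is home at its end stop (within 3 mm), bolt drawn (value of joint lock_slide above 0.087 m), for 0.2 s.
2. then the bar has come forward out of its clips, level with them (within 20 mm up or down) (x of transport_bar in the frame of shaker between -0.25 and -0.09 m and z of transport_bar in the frame of shaker between 0.078 and 0.118 m), for 0.05 s.
3. the bar is still held by the fingers when it is down in the tray (axis under 50 mm) (z of transport_bar in the frame of tray below 0.05 m and x of transport_bar in the frame of tray between -0.08 and 0.08 m and y of transport_bar in the frame of tray between -0.08 and 0.08 m and contact force between the fingers and transport_bar above 0.3 N), for 0.05 s.
At the end, for the whole second after the job is handed in: The lock slide is within 3 mm of its end stop; the bar lies flat (within 4 degrees) and at rest on the floor of the tray, its middle within 80 mm of the tray's centre along both of the tray's sides (value of joint lock_slide above 0.087 m and z of transport_bar in the frame of tray below 0.027 m and x of transport_bar in the frame of tray between -0.08 and 0.08 m and y of transport_bar in the frame of tray between -0.08 and 0.08 m and angle between transport_bar's own y axis and vertical between 1.5 and 1.64 rad and linear speed of transport_bar below 0.02 m/s); the robot touches nothing.
It fails at once if a bystander is pushed more than 40 mm away (distance of any of tip_box, bottle_a, strip_vial, bottle_e, bottle_c, timer, pen_2, cuvette_rack from where it was at the start of the episode above 0.04 m).
It fails at once if a bottle, vial or the tip box is knocked over (angle between any of bottle_a, strip_vial, bottle_e, bottle_c, tip_box's own z axis and vertical above 0.6 rad).
It also fails if it takes over 48 s, if anything falls off the work surface, if the arm or the gripper's body presses on something with over 40 N, if the wrist force passes 120 N, or if a joint passes its speed limit or range.

## Working session

There is one attempt and no reset: what is moved stays moved. The work goes in short steps, Python scripts to look and compute and a tool call to move; the robot and the scene stay as the last step left them, time stands still between calls to the robot, and variables do not carry over. Pictures are saved under pics/ and viewed, at most 11 in all, crops included, and the job is handed in when it is done.

Besides the shell and the picture viewer there is one more tool, called after ">>>" in YAML: its name, and indented under it one key for each argument. arm_command: Moves the arm, as the interface text tells. Shift numbers are shares of 0.25 m and turn numbers shares of 180 degrees, none past 1 either way. Its arguments: {"type":"object","properties":{"rows":{"type":"array","items":{"type":"array"}},"grip":{"type":"number"}},"required":["rows"]}

```bash
mkdir -p pics; ls; python3 - <<'E'
from bench import arm
import cv2,numpy as np
for n in ("scene","top"):
    p,d=arm.get_image(n); cv2.imwrite(f"pics/{n}0.png",p); np.save(f"pics/{n}0.npy",d)
    c=arm.camera_info(n); print(n,c["fx"],c["fy"],c["cx"],c["cy"]); print(np.round(c["extrinsics"],3))
    for q in("shaker","tray","transport_bar","lock_grip"):
        print(q,[(x["score"],x["position"]) for x in arm.spot_in(n,q)][:2])
s=arm.read_state(); print(s["clock"],s["position"],s["ee_rot"],s["gripper_width"])
E
```

```text
pics
scene 444.5788680594044 444.5788680594044 318.71005847154726 198.96356892763893
[[ 5.70000e-01 -6.24000e-01  5.35000e-01 -5.11710e+01]
 [-8.22000e-01 -4.16000e-01  3.89000e-01 -4.23529e+02]
 [-2.00000e-02 -6.62000e-01 -7.49000e-01  8.88963e+02]
 [ 0.00000e+00  0.00000e+00  0.00000e+00  1.00000e+00]]
shaker []
tray [(0.82, [420.6, 287.1]), (0.62, [421.0, 218.6])]
transport_bar [(0.64, [300.9, 200.3])]
lock_grip [(0.6, [313.4, 192.1])]
top 504.3473859614397 504.3473859614397 316.37188180386335 202.89224808503832
[[-2.000000e-03 -9.930000e-01  1.190000e-01  3.317260e+02]
 [-9.990000e-01  6.000000e-03  3.300000e-02 -2.443300e+01]
 [-3.400000e-02 -1.190000e-01 -9.920000e-01  1.562842e+03]
 [ 0.000000e+00  0.000000e+00  0.000000e+00  1.000000e+00]]
shaker [(0.79, [319.2, 192.0]), (0.69, [319.7, 211.8])]
tray [(0.58, [422.6, 208.8])]
transport_bar [(0.8, [316.2, 211.9])]
lock_grip [(0.9, [316.3, 193.0])]
0.5 [192.28270775 594.6253637  231.25199805] [ 9.87791897e-01 -1.55779220e-01 -1.82602480e-05  5.38033784e-05] 85.78259128317292
```

View pics/scene0.png

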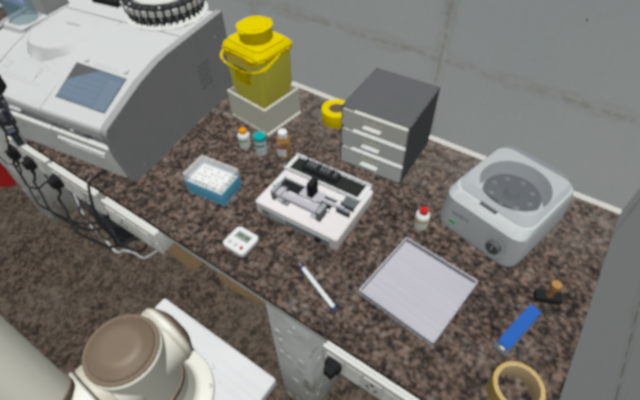

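View pics/top0.png

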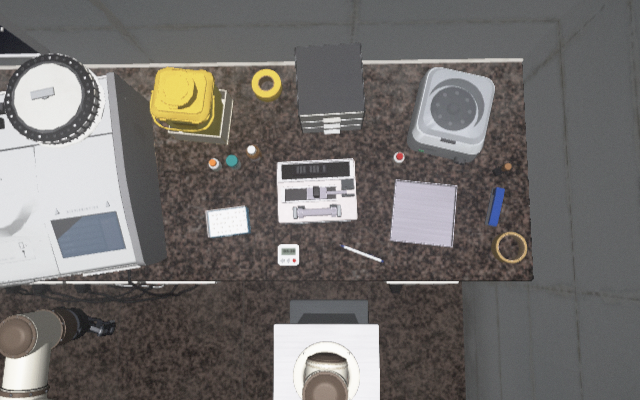

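The top view shows the shaker at about (317,190), with the lock grip at (316,193) and the bar at (316,212). The tray is to the right at (424,213), the tip box to the left, and the timer at (288,255) and pen at (363,253) are in front. Next I'll fit poses from the depth data.

```bash
cat > h.py <<'E'
import numpy as np,cv2
from bench import arm
def cloud(n,d):
    c=arm.camera_info(n); v,u=np.mgrid[:400,:640]
    P=np.stack([(u-c["cx"])/c["fx"]*d,(v-c["cy"])/c["fy"]*d,d],-1)
    E=np.array(c["extrinsics"]); return P@E[:3,:3].T+E[:3,3]
def proj(n,P):
    c=arm.camera_info(n); E=np.linalg.inv(np.array(c["extrinsics"]))
    q=np.atleast_2d(P)@E[:3,:3].T+E[:3,3]
    return np.c_[q[:,0]/q[:,2]*c["fx"]+c["cx"],q[:,1]/q[:,2]*c["fy"]+c["cy"]]
E
python3 - <<'E'
from h import *
for n,box in(("top",(265,145,370,235)),("scene",(250,145,380,250))):
    d=np.load(f"pics/{n}0.npy"); W=cloud(n,d)
    u0,v0,u1,v1=box
    S=W[v0:v1,u0:u1].reshape(-1,3); dd=d[v0:v1,u0:u1].ravel(); S=S[dd>0]
    print(n,"table z",np.median(W[...,2][(np.abs(W[...,2])<15)&(d>0)]))
    m=S[(S[:,2]>46)&(S[:,2]<64)]
    print("deck n",len(m),cv2.minAreaRect(m[:,:2].astype(np.float32)), m.min(0),m.max(0), np.median(m[:,2]))
    for lo,hi in((85,93),(93,104),(104,125),(125,150)):
        k=S[(S[:,2]>lo)&(S[:,2]<hi)]
        if len(k): print(lo,hi,len(k),k.mean(0),k.min(0),k.max(0))
    p=cv2.imread(f"pics/{n}0.png")[v0:v1,u0:u1]
    cv2.imwrite(f"pics/{n}c.png",cv2.resize(p,None,fx=6,fy=6,interpolation=cv2.INTER_CUBIC)[:600,:800])
d=np.load("pics/top0.npy");W=cloud("top",d)
T=W[170:255,380:465].reshape(-1,3); k=T[(T[:,2]>11)&(T[:,2]<26)]
print("tray",cv2.minAreaRect(k[:,:2].astype(np.float32)))
b=cv2.cvtColor(cv2.imread("pics/top0.png"),cv2.COLOR_BGR2GRAY)
m=(b[170:255,380:465]>120).astype(np.uint8); pts=np.argwhere(m)
print(m.sum(),cv2.minAreaRect(T.reshape(85,85,3)[m>0][:,:2].astype(np.float32)))
E
```

```text
top table z 0.21716328272964347
deck n 2225 ((550.1221923828125, 26.671829223632812), (186.56024169921875, 239.8629608154297), 2.480026960372925) [456.16661672 -95.83438164  46.00740897] [647.26925893 150.26089264  63.97899691] 55.18999948621149
85 93 174 [604.54451104  45.14496664  89.7795983 ] [464.879704   -35.25615041  85.06196387] [638.45692139  97.86689338  92.9967493 ]
93 104 220 [573.97415322  41.59745633  97.99053539] [463.65960284 -32.414166    93.05966187] [621.72170064  97.18519833 103.70145754]
104 125 442 [491.79146868  23.28562758 111.09620668] [463.29930383 -44.02732902 104.1175963 ] [555.55991216  92.171062   121.04127003]
scene table z 0.3286142854119589
deck n 2697 ((600.7141723632812, 64.24285888671875), (292.7427978515625, 310.3938903808594), 2.889238119125366) [452.35623974 -96.0782648   46.00338546] [752.19143429 222.10211065  63.99471427] 54.95520635400726
85 93 303 [575.40489215  25.28241883  89.40801518] [460.14387923 -45.09689088  85.03288469] [751.02398524  97.77352767  92.99260795]
93 104 482 [575.37849826  23.62703034  97.22100977] [460.19321243 -45.65110069  93.02689419] [751.33024705  94.96009453 103.95534188]
104 125 600 [491.87217063  22.25831372 110.5471108 ] [460.2135948  -46.306345   104.02263013] [747.07754888  96.29340328 119.34627171]
tray ((499.60552978515625, -293.3172607421875), (207.90696716308594, 212.85885620117188), 83.88306427001953)
3859 ((474.0383605957031, -213.31655883789062), (230.71319580078125, 412.9044494628906), 7.801235675811768)
```

View pics/topc.png

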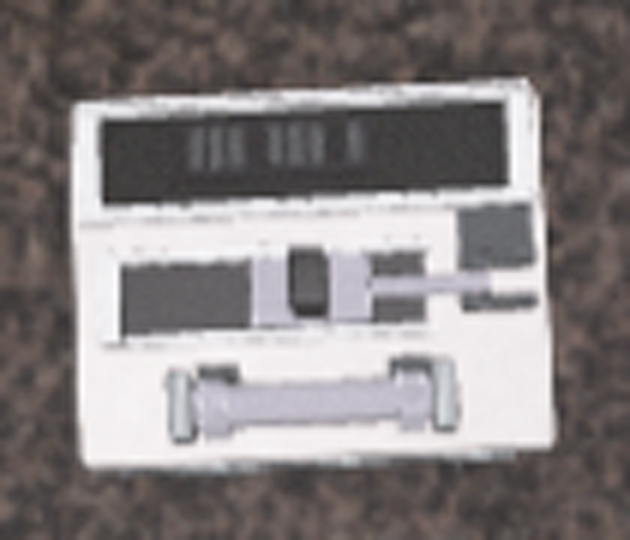

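View pics/scenec.png

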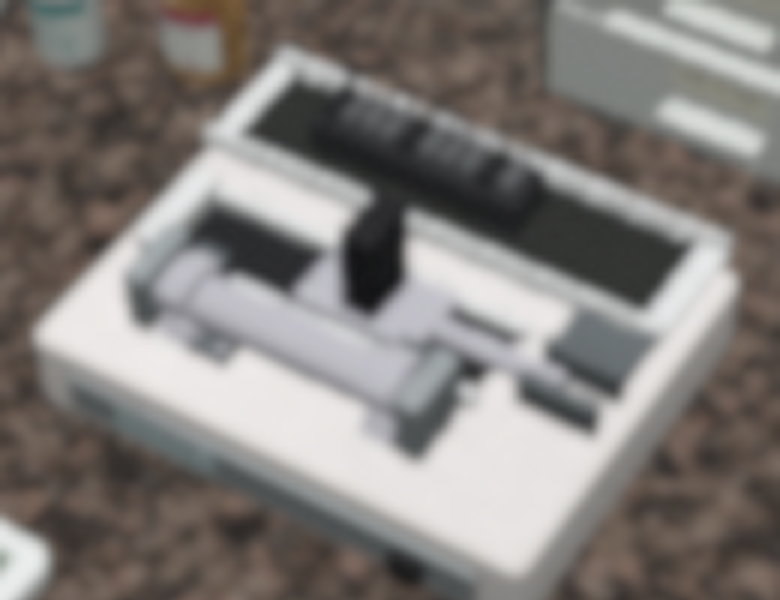

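The crops confirm the layout. The grip is mid-slot in the top crop at (308,283), with the bolt pointing right into the catch at (500,285). The bar caps are at about (180,405) and (445,395). Next come precise fits, plus obstacle extents for the route.

```bash
cat >> h.py <<'E'
from scipy.spatial.transform import Rotation as R
def plan(pos,yaw):
    s=arm.read_state(); r=R.from_quat(s["ee_rot"])
    t=R.from_euler("z",yaw,degrees=True)*R.from_quat([1,0,0,0])
    d=r.inv().apply(np.array(pos)-s["position"])/250; w=(r.inv()*t).as_rotvec()/np.pi
    return np.round(d,4),np.round(w,4)
E
python3 - <<'E'
from h import *
C={}
for n in("top","scene"):
    d=np.load(f"pics/{n}0.npy"); W=cloud(n,d)[d>0]; C[n]=W
    x,y,z=W.T
    R0=(x>440)&(x<660)&(y>-110)&(y<170)
    dk=W[R0&(abs(z-55)<2.5)]
    r=cv2.minAreaRect(dk[:,:2].astype(np.float32)); print(n,"deck",r)
    b=W[(x>455)&(x<515)&(y>-30)&(y<70)&(z>92)&(z<125)]
    f=np.polyfit(b[:,1],b[:,0],1); print("bar",len(b),b.mean(0),np.degrees(-np.arctan(f[0])),np.percentile(b[:,2],[5,50,95]))
    g=W[(x>520)&(x<560)&(y>-60)&(y<130)&(z>98)]
    print("grip",len(g),g.mean(0),g.min(0),g.max(0))
    k=W[(x>560)&(x<650)&(y>-110)&(y<150)&(z>60)&(z<110)]
    e=W[(x>515)&(x<560)&(y>90)&(y<150)&(z>58)]
    print("endstop",len(e),e.min(0) if len(e) else 0,e.max(0) if len(e) else 0)
    t=W[(x>380)&(x<620)&(y>-400)&(y<-180)&(abs(z-18)<4)]
    print("tray",len(t),cv2.minAreaRect(t[:,:2].astype(np.float32)))
    a=W[(z>100)&(x<480)&(y>250)&(x>0)]
    for lo in range(250,700,50):
        q=a[(a[:,1]>=lo)&(a[:,1]<lo+50)]
        if len(q): print(lo,"minx",np.percentile(q[:,0],2),"zmax",q[:,2].max())
im=cv2.imread("pics/top0.png"); W=cloud("top",np.load("pics/top0.npy"))
m=np.zeros((400,640),np.uint8); m[170:255,383:463]=(cv2.cvtColor(im,cv2.COLOR_BGR2GRAY)[170:255,383:463]>120)
m=cv2.morphologyEx(m,cv2.MORPH_OPEN,np.ones((5,5))); p=W[m>0]; print("traycol",len(p),cv2.minAreaRect(p[:,:2].astype(np.float32)),np.median(p[:,2]))
E
```

```text
top deck ((551.231201171875, 26.46508026123047), (182.80422973632812, 238.33566284179688), 2.336892604827881)
bar 289 [483.20124987  17.73933743 107.93906589] 3.201780643973541 [100.36814248 107.85652935 114.68394733]
grip 73 [541.47248197  25.50338969 112.48852867] [527.84917744  16.64190966  99.56888358] [555.55991216  34.39706783 120.96479544]
endstop 137 [515.3997167   90.10635432  58.16615054] [559.92797168 142.06712919  74.48386144]
tray 211 ((487.5995178222656, -300.5513916015625), (191.02345275878906, 190.43002319335938), 83.85899353027344)
450 minx 334.07073036597643 zmax 226.8588752535934
500 minx 163.28545055425562 zmax 556.1255807903608
550 minx 75.0720239616518 zmax 596.2755195262972
600 minx 78.85740807652675 zmax 594.5084279640826
650 minx 302.86993100205024 zmax 336.5194754652239
scene deck ((546.7979125976562, 27.268157958984375), (180.67222595214844, 238.67636108398438), 3.303468942642212)
bar 402 [478.01201176  19.1852584  106.18237492] 2.966746511965319 [ 96.21172765 107.02276404 113.6838738 ]
grip 112 [537.63750416  24.38687793 110.96046406] [524.93918758  16.22618262  99.25068662] [554.3084559   36.39733396 119.34627171]
endstop 117 [515.13332647  90.07459715  58.03850079] [559.37823101 133.83030654  72.62143294]
tray 552 ((485.8514099121094, -299.11798095703125), (190.445068359375, 193.93128967285156), 83.90579986572266)
450 minx 329.1017246193267 zmax 220.94851740539627
500 minx 163.89002902039002 zmax 348.94277147445746
550 minx 187.45321178741526 zmax 385.8064519063604
600 minx 306.7969869694094 zmax 336.37794201804763
650 minx 302.48453171380976 zmax 255.6270463797431
traycol 3762 ((471.81390380859375, -208.8879852294922), (223.18394470214844, 405.93255615234375), 8.413309097290039) 3.2209576576041172
```

```bash
python3 - <<'E'
from h import *
for p in((260,380,230),(350,180,230)): print(plan(p,3))
E
```

```text
(array([0.5219, 0.7335, 0.0051]), array([ 0.    ,  0.    , -0.1162]))
(array([1.1107, 1.3839, 0.0051]), array([ 0.    ,  0.    , -0.1162]))
```

>>> arm_command:
  rows:
    - [[0.52, 0.73, 0], [0, 0, -0.116]]
    - [[0.52, 0.73, 0], [0, 0, -0.116]]
    - [[0.52, 0.73, 0], [0, 0, -0.116]]
    - [[0.52, 0.73, 0], [0, 0, -0.116]]
    - [[0.52, 0.73, 0], [0, 0, -0.116]]
  grip: 0.6

```text
clock: 1.0
position: [260.1, 377.4, 231.6]
ee_rot: [1.0, 0.025, -0.0, 0.0]
contact_force: [-0.1, 1.1, -0.3]
gripper_width: 51.4
grasp_force: 0.0
```

```bash
python3 - <<'E'
from h import *
s=arm.read_state(); print(s["clock"],s["position"],s["joints"],s["gripper_width"],s["contact_force"])
for p in((380,160,230),(538,25,200)): print(plan(p,3))
E
```

```text
1.0 [260.1174726  377.36520439 231.56740922] [ 1.32319742e+00  9.74008517e-02 -3.79191052e-01 -3.72677612e-04
 -1.09453319e+00  2.97834688e-01] 51.41778758404487 [-0.12597496  1.10232767 -0.34134142]
(array([0.4354, 0.8924, 0.0063]), array([ 0.0001,  0.0001, -0.0007]))
(array([1.0397, 1.4633, 0.1262]), array([ 0.0001,  0.0001, -0.0007]))
```

>>> arm_command:
  rows:
    - [[0.44, 0.89, 0.006], [0, 0, 0]]
    - [[0.44, 0.89, 0.006], [0, 0, 0]]
    - [[0.44, 0.89, 0.006], [0, 0, 0]]
    - [[0.44, 0.89, 0.006], [0, 0, 0]]
    - [[0.44, 0.89, 0.006], [0, 0, 0]]

```text
clock: 1.5
position: [381.7, 162.7, 230.4]
ee_rot: [1.0, 0.026, 0.001, -0.001]
contact_force: [1.3, 1.5, 0.4]
gripper_width: 50.9
grasp_force: 0.0
```

```bash
python3 - <<'E'
from h import *
for p in((538,25,170),(538,25,86)): print(plan(p,3))
E
```

```text
(array([0.5951, 0.5828, 0.2418]), array([-0.0003, -0.0004, -0.    ]))
(array([0.5947, 0.5832, 0.5778]), array([-0.0003, -0.0004, -0.    ]))
```

>>> arm_command:
  rows:
    - [[0.595, 0.583, 0.24], [0, 0, 0]]
    - [[0.595, 0.583, 0.24], [0, 0, 0]]
    - [[0.595, 0.583, 0.24], [0, 0, 0]]
    - [[0.595, 0.583, 0.24], [0, 0, 0]]
    - [[0.595, 0.583, 0.24], [0, 0, 0]]

```text
clock: 2.0
position: [539.1, 23.8, 167.9]
ee_rot: [1.0, 0.024, -0.001, 0.0]
contact_force: [-0.7, -0.4, 0.2]
gripper_width: 51.1
grasp_force: 0.0
```

```bash
python3 - <<'E'
from h import *
p,d=arm.get_image("scene"); cv2.imwrite("pics/s1.png",cv2.resize(p[100:270,210:420],None,fx=3.5,fy=3.5))
print(plan((538,25,88),3), arm.read_state()["position"])
E
```

```text
(array([-0.0044, -0.006 ,  0.3184]), array([ 0.0004,  0.0008, -0.0016])) [539.3404591   23.67216351 167.60107133]
```

View pics/s1.png

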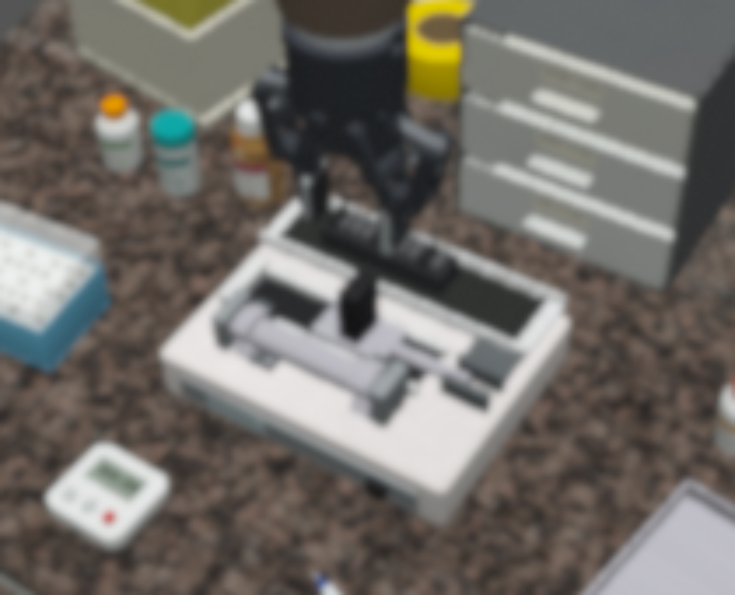

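The open fingers straddle the black grip at (358,305) from above. I'll descend, then close.

>>> arm_command:
  rows:
    - [[-0.004, -0.006, 0.16], [0, 0, 0]]
    - [[-0.004, -0.006, 0.32], [0, 0, 0]]
    - [[-0.004, -0.006, 0.32], [0, 0, 0]]

```text
clock: 2.35
position: [531.9, 27.4, 85.6]
ee_rot: [1.0, 0.025, -0.006, 0.001]
contact_force: [-0.8, -0.1, 0.4]
gripper_width: 51.0
grasp_force: 0.0
```

>>> arm_command:
  rows:
    - [[0, 0, 0], [0, 0, 0]]
    - [[0, 0, 0], [0, 0, 0]]
    - [[0, 0, 0], [0, 0, 0]]
    - [[0, 0, 0], [0, 0, 0]]
    - [[0, 0, 0], [0, 0, 0]]
  grip: 0

```text
clock: 2.85
position: [537.8, 28.6, 92.7]
ee_rot: [1.0, 0.026, 0.003, -0.001]
contact_force: [-1.1, -0.7, 8.1]
gripper_width: 16.7
grasp_force: 60.6
```

>>> arm_command:
  rows:
    - [[0, -0.05, -0.008], [0, 0, 0]]
    - [[0, -0.11, -0.008], [0, 0, 0]]
    - [[0, -0.18, -0.008], [0, 0, 0]]
    - [[0, -0.24, -0.008], [0, 0, 0]]
    - [[0, -0.28, -0.008], [0, 0, 0]]

```text
clock: 3.35
position: [534.6, 92.5, 92.8]
ee_rot: [1.0, 0.027, 0.001, 0.006]
contact_force: [26.6, -58.3, -11.6]
gripper_width: 16.5
grasp_force: 60.8
```

>>> arm_command:
  rows:
    - [[0, -0.02, 0], [0, 0, 0]]
    - [[0, -0.04, 0], [0, 0, 0]]
    - [[0, -0.05, 0], [0, 0, 0]]
    - [[0, -0.06, 0], [0, 0, 0]]
    - [[0, -0.06, 0], [0, 0, 0]]

```text
clock: 3.85
position: [534.3, 93.0, 92.7]
ee_rot: [1.0, 0.025, -0.002, 0.014]
contact_force: [33.9, -79.6, -9.9]
gripper_width: 16.7
grasp_force: 62.1
```

>>> arm_command:
  rows:
    - [[0, 0.03, 0], [0, 0, 0]]
    - [[0, 0.06, 0], [0, 0, 0]]
    - [[0, 0.06, 0], [0, 0, 0]]

```text
clock: 4.15
position: [534.8, 91.8, 92.8]
ee_rot: [1.0, 0.025, 0.001, 0.003]
contact_force: [13.5, -25.5, -7.3]
gripper_width: 16.8
grasp_force: 62.0
```

```bash
python3 - <<'E'
from h import *
p,d=arm.get_image("scene"); a=cv2.resize(p[130:250,240:390],None,fx=5,fy=5,interpolation=cv2.INTER_CUBIC)
cv2.imwrite("pics/s2.png",a)
s=arm.read_state(); print(s["position"],s["contact_force"],s["wrist_torque"])
E
```

```text
[534.77421012  91.82562486  92.79214046] [ 13.79573725 -25.89576558  -7.54384755] [-7.29398545 -3.84132635  0.0112158 ]
```

View pics/s2.png

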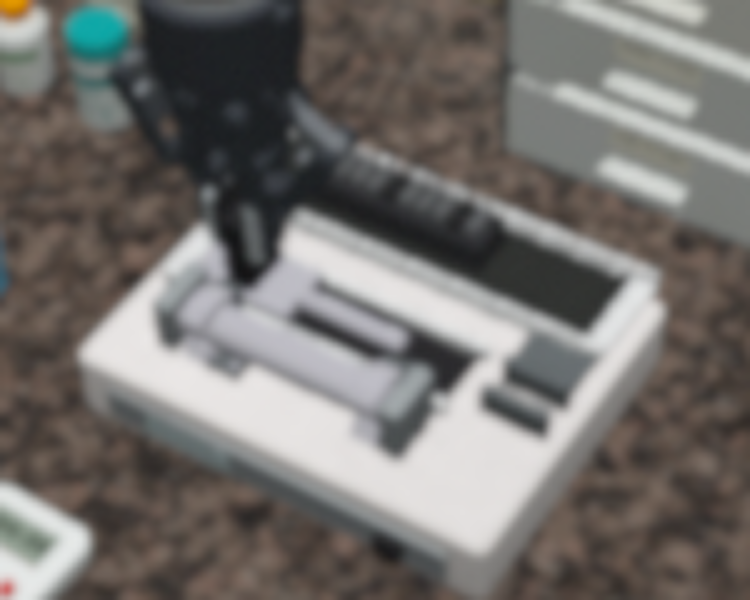

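>>> arm_command:
  rows:
    - [[0, 0.01, 0], [0, 0, 0]]
    - [[0, 0.01, 0], [0, 0, 0]]
    - [[0, 0.01, 0], [0, 0, 0]]
  grip: 0.36

```text
clock: 4.5
position: [533.0, 96.0, 92.7]
ee_rot: [1.0, 0.026, 0.001, -0.001]
contact_force: [-0.2, 0.7, 0.6]
gripper_width: 30.7
grasp_force: 0.0
```

>>> arm_command:
  rows:
    - [[0, 0, -0.2], [0, 0, 0]]
    - [[0, 0, -0.4], [0, 0, 0]]
    - [[0, 0.4, -0.6], [0, 0, 0]]
    - [[0, 0.8, -0.6], [0, 0, 0]]
    - [[0, 0.9, -0.6], [0, 0, 0]]

```text
clock: 5.0
position: [540.6, -47.6, 232.4]
ee_rot: [1.0, 0.028, 0.002, -0.001]
contact_force: [1.2, 0.2, 0.2]
gripper_width: 30.6
grasp_force: 0.0
```

```bash
python3 - <<'E'
from h import *
s=arm.read_state(); print(s["clock"],s["position"],s["contact_force"])
a=[]
for n,(u,v,w,h,f) in dict(scene=(250,140,120,100,5),top=(270,150,95,80,6)).items():
    p,d=arm.get_image(n); W=cloud(n,d)[d>0]; x,y,z=W.T
    g=W[(x>515)&(x<560)&(y>60)&(y<150)&(z>98)&(z<125)]
    print("grip",len(g),g.mean(0),g.min(0),g.max(0))
    a.append(cv2.resize(p[v:v+h,u:u+w],(400,400*h//w),interpolation=cv2.INTER_CUBIC)[:330])
cv2.imwrite("pics/s3.png",np.hstack(a))
E
```

```text
5.0 [540.60797945 -47.61164709 232.35665132] [1.15925462 0.23375739 0.17686663]
grip 118 [535.1924489   89.39805186 110.28445893] [521.88027574  81.65898438  98.00095958] [555.29788254 101.99489951 117.55630081]
grip 11 [528.37158573  85.72277339 109.19934129] [525.21432721  81.5088729  101.28649127] [532.51775458  90.18184993 116.93879799]
```

View pics/s3.png

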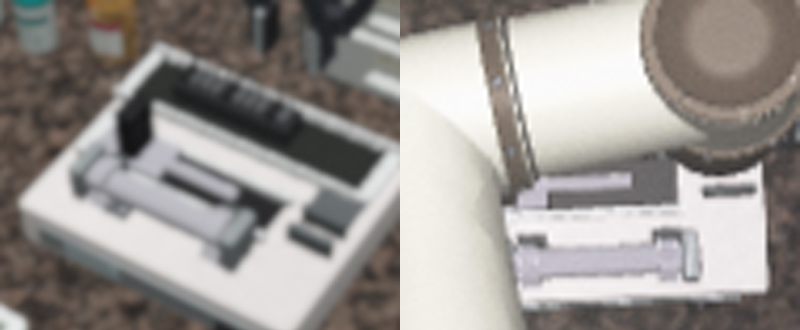

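```bash
python3 - <<'E'
from h import *
for n in("scene","top"):
    W=cloud(n,np.load(f"pics/{n}0.npy")); x,y,z=np.moveaxis(W,-1,0)
    e=W[(x>522)&(x<550)&(y>40)&(y<150)&(z>40)]; 
    for lo in range(40,150,6):
        q=e[(e[:,1]>=lo)&(e[:,1]<lo+6),2]
        if len(q): print(n,lo,len(q),np.percentile(q,[5,50,95]).round(1))
p,d=arm.get_image("scene"); W=cloud("scene",d);x,y,z=np.moveaxis(W,-1,0)
e=W[(x>510)&(x<555)&(y>40)&(y<150)&(z>40)&(z<95)]
for lo in range(40,150,6):
    q=e[(e[:,1]>=lo)&(e[:,1]<lo+6),2]
    if len(q): print("now",lo,len(q),np.percentile(q,[5,50,95]).round(1))
cv2.imwrite("pics/s4.png",cv2.resize(p[145:215,255:335],None,fx=7,fy=7,interpolation=cv2.INTER_CUBIC))
E
```

```text
scene 40 13 [63.  68.8 72. ]
scene 46 12 [63.1 67.9 70.5]
scene 52 18 [66.  68.3 71.3]
scene 58 3 [56.7 57.5 57.5]
scene 64 17 [54.1 57.3 59.6]
scene 70 16 [55.  56.9 59.1]
scene 76 16 [54.1 57.6 59.2]
scene 82 16 [54.5 56.1 57.8]
scene 88 20 [55.4 57.1 60.7]
scene 94 12 [54.8 56.5 58.2]
scene 100 8 [54.6 58.  59.1]
scene 106 11 [56.  57.9 59.2]
scene 112 13 [55.  57.8 59.8]
scene 118 21 [56.4 59.5 70.5]
scene 124 25 [61.3 68.6 71.4]
scene 130 11 [66.6 69.1 70.9]
scene 142 8 [50.7 53.1 54.6]
top 40 18 [65.1 68.6 74.4]
top 46 19 [62.  68.2 73.7]
top 52 19 [52.9 61.5 72.3]
top 58 18 [51.7 57.3 63.2]
top 64 17 [52.1 57.4 60. ]
top 70 19 [51.9 56.5 60.1]
top 76 16 [53.3 56.5 61. ]
top 82 18 [54.6 58.2 61.2]
top 88 19 [53.2 56.5 60.5]
top 94 16 [54.9 56.9 61. ]
top 100 19 [52.9 58.7 63.6]
top 106 17 [50.5 56.9 62.3]
top 112 19 [52.1 55.8 61.4]
top 118 24 [51.5 58.3 69.2]
top 124 18 [64.2 68.3 72.9]
top 130 11 [58.9 67.4 74.2]
top 136 16 [49.9 53.8 57.9]
top 142 13 [48.4 51.5 58.1]
now 40 22 [55.7 62.6 71.8]
now 46 23 [54.6 61.3 70. ]
now 52 23 [55.7 58.9 71.3]
now 58 35 [56.  63.9 71. ]
now 64 31 [63.8 68.2 71.1]
now 70 28 [62.4 68.3 71.1]
now 76 35 [64.8 68.7 78.4]
now 82 64 [66.3 77.  92.7]
now 88 13 [69.1 77.6 93.3]
now 94 12 [73.7 84.6 93.4]
now 100 2 [70.6 78.5 86.4]
now 106 10 [67.  68.6 70.7]
now 112 9 [66.6 70.1 72.3]
now 118 14 [65.7 69.7 71.5]
now 124 24 [67.2 69.3 71.9]
now 130 21 [61.  68.4 69.9]
now 136 8 [53.1 54.5 56.6]
now 142 12 [51.1 52.9 54.7]
```

View pics/s4.png

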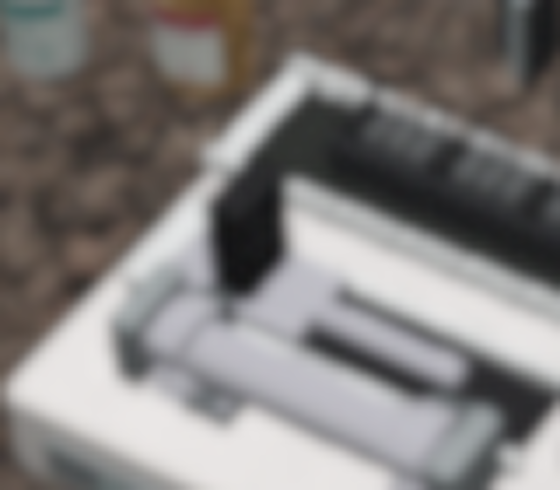

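The slide carriage at (290,300) now butts against the end stop with no gap, and it held against an 80 N push, so it is home. Now the bar.

```bash
python3 - <<'E'
from h import *
print(plan((480,23,180),-87),arm.read_state()["position"])
E
```

```text
(array([-0.2274, -0.3   ,  0.2045]), array([-8.000e-04, -4.000e-04,  4.988e-01])) [540.28655863 -49.19483092 231.20229925]
```

>>> arm_command:
  rows:
    - [[-0.23, -0.3, 0.1], [0, 0, 0.499]]
    - [[-0.23, -0.3, 0.1], [0, 0, 0.499]]
    - [[-0.23, -0.3, 0.1], [0, 0, 0.499]]
    - [[-0.23, -0.3, 0.1], [0, 0, 0.499]]
    - [[-0.23, -0.3, 0.1], [0, 0, 0.499]]
  grip: 0.65

```text
clock: 5.65
position: [478.3, 26.4, 205.2]
ee_rot: [0.944, -0.331, 0.0, -0.0]
contact_force: [-0.4, -0.1, 0.4]
gripper_width: 55.4
grasp_force: 0.0
```

```bash
python3 - <<'E'
from h import *
print(plan((480,23,180),-87),arm.read_state()["position"])
E
```

```text
(array([0.0139, 0.0062, 0.1008]), array([-2.000e-04,  1.000e-04,  2.688e-01])) [478.2538594   26.36287446 205.20516975]
```

>>> arm_command:
  rows:
    - [[0.013, 0.006, 0.1], [0, 0, 0.269]]
    - [[0.013, 0.006, 0.1], [0, 0, 0.269]]
    - [[0.013, 0.006, 0.1], [0, 0, 0.269]]
    - [[0.013, 0.006, 0.1], [0, 0, 0.269]]
    - [[0.013, 0.006, 0.1], [0, 0, 0.269]]

```text
clock: 6.15
position: [480.1, 22.7, 180.0]
ee_rot: [0.757, -0.654, -0.0, -0.0]
contact_force: [-0.2, -0.8, 0.2]
gripper_width: 55.3
grasp_force: 0.0
```

>>> arm_command:
  rows:
    - [[0, 0, 0], [0, 0, 0.04]]
    - [[0, 0, 0], [0, 0, 0.04]]

```text
clock: 6.35
position: [480.2, 22.5, 180.1]
ee_rot: [0.716, -0.698, -0.0, -0.0]
contact_force: [-0.4, -0.8, 0.2]
gripper_width: 55.7
grasp_force: 0.0
```

```bash
python3 - <<'E'
from h import *
print(plan((480,23,86),-87),arm.read_state()["position"],arm.read_state()["joints"])
p,d=arm.get_image("scene"); cv2.imwrite("pics/s5.png",cv2.resize(p[120:250,240:390],None,fx=4,fy=4,interpolation=cv2.INTER_CUBIC))
E
```

```text
(array([-0.0017,  0.0009,  0.3764]), array([-0.0001,  0.0001, -0.0083])) [480.21567675  22.54705057 180.09933493] [ 3.85519885e-01  1.86992485e-01 -4.11937131e-01 -4.53186324e-04
 -9.71564692e-01 -3.59081973e-01]
```

View pics/s5.png

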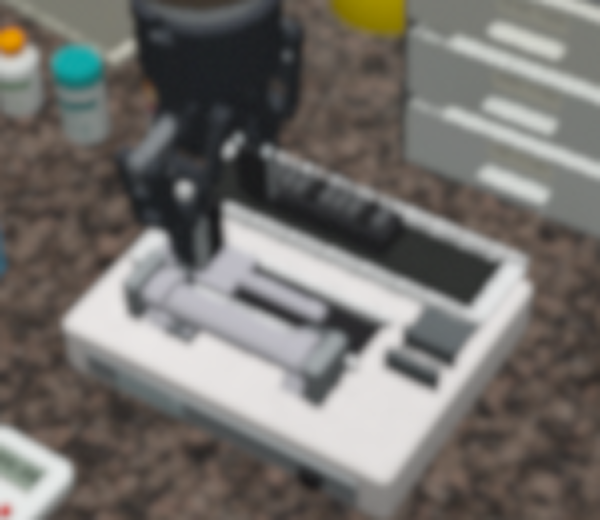

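The gripper is turned across the bar, above its middle, and the fingers are clear of the moved slide grip. Descending.

>>> arm_command:
  rows:
    - [[0, 0, 0.15], [0, 0, -0.008]]
    - [[0, 0, 0.28], [0, 0, -0.008]]
    - [[0, 0, 0.376], [0, 0, -0.008]]
    - [[0, 0, 0.376], [0, 0, -0.008]]

```text
clock: 6.8
position: [477.9, 20.9, 83.2]
ee_rot: [0.725, -0.689, -0.002, 0.003]
contact_force: [-0.2, -0.4, 0.0]
gripper_width: 55.3
grasp_force: 0.0
```

>>> arm_command:
  rows:
    - [[0, 0, 0], [0, 0, 0]]
    - [[0, 0, 0], [0, 0, 0]]
    - [[0, 0, 0], [0, 0, 0]]
    - [[0, 0, 0], [0, 0, 0]]
    - [[0, 0, 0], [0, 0, 0]]
  grip: 0

```text
clock: 7.3
position: [482.0, 21.6, 87.4]
ee_rot: [0.724, -0.689, 0.001, -0.002]
contact_force: [2.1, 2.0, 2.4]
gripper_width: 20.3
grasp_force: 58.6
```

>>> arm_command:
  rows:
    - [[0, 0.04, 0], [0, 0, 0]]
    - [[0, 0.08, 0], [0, 0, 0]]
    - [[0, 0.12, 0], [0, 0, 0]]
    - [[0, 0.16, 0], [0, 0, 0]]
    - [[0, 0.18, 0], [0, 0, 0]]

```text
clock: 7.8
position: [433.2, 18.1, 85.6]
ee_rot: [0.724, -0.69, -0.001, 0.001]
contact_force: [-0.6, -0.6, -2.2]
gripper_width: 20.0
grasp_force: 58.9
```

>>> arm_command:
  rows:
    - [[0, 0.03, 0], [0, 0, 0]]
    - [[0, 0.06, 0], [0, 0, 0]]
    - [[0, 0.06, 0], [0, 0, 0]]
    - [[0, 0.06, 0], [0, 0, 0]]

```text
clock: 8.2
position: [420.6, 18.2, 86.2]
ee_rot: [0.724, -0.69, 0.0, -0.0]
contact_force: [-0.8, 0.1, -1.5]
gripper_width: 19.7
grasp_force: 58.9
```

```bash
python3 - <<'E'
from h import *
s=arm.read_state();print(s["clock"],s["position"],s["gripper_width"],s["grasp_force"],s["contact_force"])
p,d=arm.get_image("scene"); cv2.imwrite("pics/s6.png",cv2.resize(p[120:270,230:400],None,fx=4,fy=4,interpolation=cv2.INTER_CUBIC))
for q in((430,19,200),(487,-300,200),(487,-300,90)):print(plan(q,-96))
E
```

```text
8.2 [420.62593383  18.15707272  86.20825007] 19.690269776392398 58.88202667236328 [-0.7621418   0.05313879 -1.4991708 ]
(array([-0.0014, -0.0369, -0.455 ]), array([-0.0002,  0.0001,  0.0489]))
(array([ 1.2842, -0.2023, -0.4551]), array([-0.0002,  0.0001,  0.0489]))
(array([ 1.2843, -0.2019, -0.0151]), array([-0.0002,  0.0001,  0.0489]))
```

View pics/s6.png

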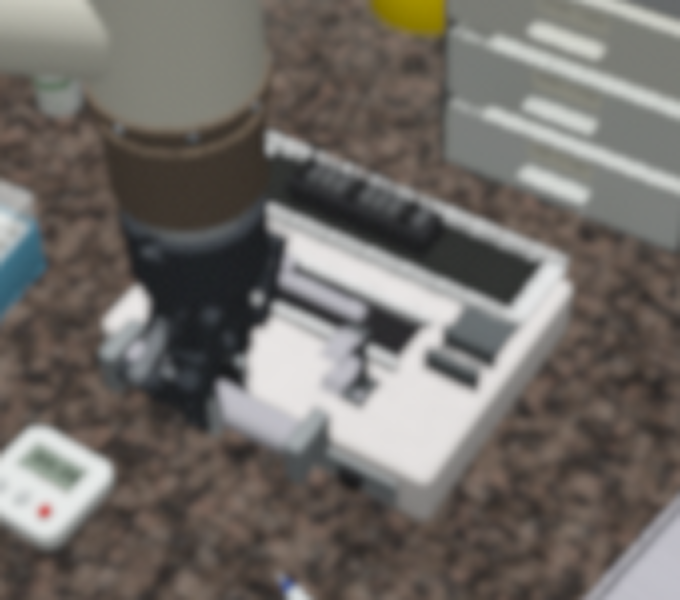

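The bar is out and held, and the wrist reads 1.5 N, which matches its weight. Lifting it and carrying it to the tray.

>>> arm_command:
  rows:
    - [[0, 0, -0.2], [0, 0, 0.02]]
    - [[0.15, 0, -0.25], [0, 0, 0.049]]
    - [[0.34, -0.05, -0.25], [0, 0, 0.049]]
    - [[0.52, -0.1, -0.25], [0, 0, 0.049]]
    - [[0.7, -0.15, -0.25], [0, 0, 0.049]]

```text
clock: 8.75
position: [467.3, -156.7, 148.9]
ee_rot: [-0.669, 0.743, -0.0, 0.0]
contact_force: [0.6, 1.0, -1.1]
gripper_width: 19.6
grasp_force: 59.8
```

```bash
python3 - <<'E'
from h import *
s=arm.read_state();print(s["clock"],s["position"],s["grasp_force"])
print(plan((487,-300,80),-96))
E
```

```text
8.75 [ 467.260552   -156.68969299  148.94361216] 59.820958971977234
(array([ 0.5619, -0.1382,  0.2759]), array([-0.0004,  0.0001, -0.    ]))
```

>>> arm_command:
  rows:
    - [[0.18, -0.04, 0], [0, 0, 0]]
    - [[0.36, -0.09, 0], [0, 0, 0]]
    - [[0.5, -0.13, 0], [0, 0, 0]]
    - [[0.562, -0.138, 0.1], [0, 0, 0]]
    - [[0.562, -0.138, 0.2], [0, 0, 0]]

```text
clock: 9.25
position: [486.8, -301.1, 97.9]
ee_rot: [-0.668, 0.745, -0.001, 0.001]
contact_force: [-0.0, -0.0, -2.3]
gripper_width: 19.8
grasp_force: 59.8
```

>>> arm_command:
  rows:
    - [[0, 0, 0], [0, 0, 0]]
    - [[0, 0, 0], [0, 0, 0]]

```text
clock: 9.45
position: [486.1, -298.5, 98.4]
ee_rot: [-0.669, 0.743, 0.0, -0.0]
contact_force: [0.3, 0.3, -0.3]
gripper_width: 19.7
grasp_force: 59.7
```

```bash
python3 - <<'E'
from h import *
s=arm.read_state();print(s["clock"],s["position"],s["grasp_force"],s["contact_force"])
for n in("scene","top"):
    p,d=arm.get_image(n);W=cloud(n,d);x,y,z=np.moveaxis(W,-1,0)
    b=W[(x>440)&(x<540)&(y>-390)&(y<-210)&(z>45)&(z<135)&((y<-335)|(y>-265))]
    if len(b)>20: print(n,len(b),b.min(0),b.max(0))
print(plan((487,-300,30),-96))
p,d=arm.get_image("scene"); cv2.imwrite("pics/s7.png",cv2.resize(p[180:350,340:500],None,fx=3.5,fy=3.5,interpolation=cv2.INTER_CUBIC))
E
```

```text
9.45 [ 486.10273566 -298.47956699   98.43479776] 59.707850217819214 [ 0.31541927  0.28316621 -0.28613557]
scene 511 [ 459.53715833 -365.87560508   92.97850256] [ 509.19141438 -224.78685093  129.23459852]
top 126 [ 463.81521451 -356.30547226   95.96517436] [ 506.52701061 -224.78823617  130.59890537]
(array([0.0063, 0.0007, 0.28  ]), array([-0.0008, -0.0003,  0.0002]))
```

View pics/s7.png

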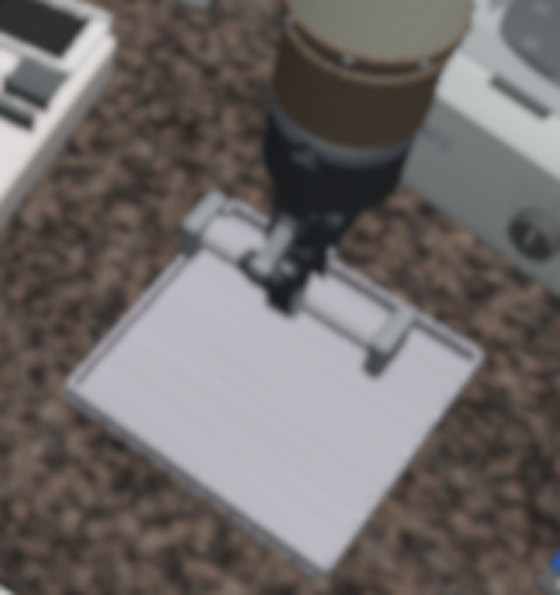

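The bar is level over the tray, spanning y from -225 to -366 and inside the walls. I'll lower it slowly.

>>> arm_command:
  rows:
    - [[0.015, 0, 0.1], [0, 0, 0]]
    - [[0.015, 0, 0.2], [0, 0, 0]]
    - [[0.015, 0, 0.28], [0, 0, 0]]
    - [[0.015, 0, 0.32], [0, 0, 0]]
    - [[0.015, 0, 0.34], [0, 0, 0]]

```text
clock: 10.1
position: [486.1, -301.8, 13.7]
ee_rot: [-0.669, 0.743, -0.0, 0.0]
contact_force: [0.1, 0.3, -1.3]
gripper_width: 19.8
grasp_force: 59.7
```

>>> arm_command:
  rows:
    - [[0, 0, 0.004], [0, 0, 0]]
    - [[0, 0, 0.008], [0, 0, 0]]
    - [[0, 0, 0.012], [0, 0, 0]]
    - [[0, 0, 0.012], [0, 0, 0]]
    - [[0, 0, 0.012], [0, 0, 0]]

```text
clock: 10.6
position: [485.8, -302.1, 11.0]
ee_rot: [-0.669, 0.743, -0.0, 0.0]
contact_force: [0.0, 0.5, -2.0]
gripper_width: 19.7
grasp_force: 59.7
```

>>> arm_command:
  rows:
    - [[0, 0, 0.004], [0, 0, 0]]
    - [[0, 0, 0.008], [0, 0, 0]]
    - [[0, 0, 0.008], [0, 0, 0]]
    - [[0, 0, 0.008], [0, 0, 0]]

```text
clock: 11.0
position: [485.9, -302.2, 10.1]
ee_rot: [-0.669, 0.743, -0.0, 0.0]
contact_force: [-1.2, 1.9, 7.2]
gripper_width: 19.6
grasp_force: 60.7
```

>>> arm_command:
  rows:
    - [[0, 0, 0.004], [0, 0, 0]]
    - [[0, 0, 0.004], [0, 0, 0]]
    - [[0, 0, 0.004], [0, 0, 0]]

```text
clock: 11.3
position: [485.9, -302.2, 10.1]
ee_rot: [-0.669, 0.743, -0.001, -0.0]
contact_force: [-3.7, 3.3, 12.9]
gripper_width: 19.8
grasp_force: 61.4
```

The bar is down, with upward force building at z = 10. Release and withdraw.

>>> arm_command:
  rows:
    - [[0, 0, -0.008], [0, 0, 0]]
    - [[0, 0, -0.008], [0, 0, 0]]
    - [[0, 0, -0.008], [0, 0, 0]]
    - [[0, 0, -0.008], [0, 0, 0]]
  grip: 0.6

```text
clock: 11.7
position: [485.5, -302.0, 9.3]
ee_rot: [-0.669, 0.743, 0.0, -0.0]
contact_force: [-0.2, 0.1, 0.2]
gripper_width: 51.3
grasp_force: 0.0
```

>>> arm_command:
  rows:
    - [[0, 0, -0.1], [0, 0, 0]]
    - [[0, 0, -0.25], [0, 0, 0]]
    - [[0, 0, -0.45], [0, 0, 0]]
    - [[0, 0, -0.6], [0, 0, 0]]
    - [[0, 0, -0.6], [0, 0, 0]]

```text
clock: 12.2
position: [489.0, -303.6, 165.9]
ee_rot: [-0.669, 0.743, -0.006, 0.003]
contact_force: [0.4, -0.7, 0.4]
gripper_width: 51.5
grasp_force: 0.0
```

```bash
python3 - <<'E'
from h import *
s=arm.read_state();print(s["clock"],s["position"],s["grasp_force"],s["contact_force"])
for n in("scene","top"):
    p,d=arm.get_image(n);W=cloud(n,d);x,y,z=np.moveaxis(W,-1,0)
    b=W[(x>430)&(x<545)&(y>-385)&(y<-215)&(z>15)&(z<60)]
    if len(b)>20: print(n,len(b),b.mean(0),b.min(0),b.max(0),[np.median(b[(b[:,1]<-330)][:,2]),np.median(b[b[:,1]>-270][:,2])])
    g=W[(x>515)&(x<560)&(y>60)&(y<150)&(z>98)&(z<125)]; print("grip",len(g),g.mean(0) if len(g) else 0)
E
```

```text
12.2 [ 489.0237854  -303.56914106  165.90750136] 0.0 [ 0.37846084 -0.6513299   0.35583353]
scene 747 [ 480.66349976 -300.94874631   29.11555286] [ 459.52474062 -369.48467376   15.06091488] [ 508.13859157 -226.87281939   40.45431547] [np.float64(30.779071036151606), np.float64(30.339643291192544)]
grip 113 [534.9819332   89.53938428 110.83248655]
top 251 [ 487.92406041 -276.82078155   29.83174411] [ 462.27399848 -367.80950327   15.27062644] [ 510.61739944 -228.60790056   45.85082345] [np.float64(35.7593814943242), np.float64(31.157687087062186)]
grip 71 [539.07033179  89.80161348 112.63342967]
```

```bash
python3 -c "
from bench import arm
print(arm.job_done())"
```

```text
the job is handed in; nothing more can be done
None
```

The shaker is ready to run: the lock slide is against its end stop, the transport bar lies flat in the tray, and I handed the job in at about 12 s on the robot clock (the hand-in gave no verdict).

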